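Loupe check of a rejected sample pot

TASK

Take the rejected sample pot out of the catch tray of the reject unit and stand it fully down in the round nest of the inspection stand, then let go of it. Then pick up the loupe and hold it level over the pot, lens centred above the lid and at the same height as the collar on the stand's post. Finish like that: the program ends with the gripper still holding the loupe there, steady and touching nothing else; do not push away or knock over the two other pots.

Things in the scene. Friction and masses are not known exactly. Their poses are not given: they have to be found in the camera images.
- reject_pot: the sample pot that stands upright in the catch tray (the only thing in the tray): round body 46 mm across and 52 mm high, white screw lid (fixed to the pot) 50 mm across from 52 to 65 mm height, 65 g. Origin: centre of its underside, z up.
- reject_unit: fixed unit at the left: a shallow open steel catch tray, 156 x 156 mm, walls 22 mm high, floor 3 mm thick, and behind it a grey housing 180 mm wide, 120 mm high. Origin: centre of the tray's underside; +x points from tray to housing. A chute rises from the tray's rear edge to the housing, whose front is at x = +134 mm.
- stand: fixed stand: steel base plate 145 x 96 x 8 mm (x from -46 to +99 mm) with a round nest and a post. Origin: under the nest's centre at the plate's underside, z up. Nest: ring 56 mm wide inside, 66 outside, rim at z = 22 mm; a seated pot's underside is at z = 8 mm, its lid top at 73 mm. The 8 mm post is 82 mm from the nest's centre along +x, its top at z = 156 mm.
- focus_mark (a point): centre of the black collar (a disc 24 mm across, 6 mm high) on the stand's post that marks the focal height, 125 mm above the stand's origin
- loupe: loupe lying flat on the worktop: a straight black handle (16 mm wide, 22 mm high, flat sides) with a round lens in an aluminium ring, 80 g. Origin: on the underside of the handle at its balance point; +x points along the handle to the lens, z up. The handle reaches from x = -62 to +16 mm, a thin neck from there to the ring at +40 mm.
- loupe_grip (a point): point on the handle's centre line, at the balance point of the loupe, 11 mm above its underside; pinch here across the 16 mm width (loupe y)
- loupe_lens (a point): centre of the loupe's lens; the ring is 60 mm across and 12 mm high; the lens centre lies 70 mm along the loupe's +x from the balance point and 6 mm above its underside
- kept_pot_a: another sample pot of the same size, standing on the worktop toward its back; leave it alone. Origin: centre of its underside
- kept_pot_b: a third sample pot of the same size, standing on the worktop toward its back; leave it alone. Origin: centre of its underside

How it is judged:
On the way:
1. the pot from the catch tray stands seated in the nest of the stand, let go (horizontal distance between reject_pot and stand below 0.007 m and z of reject_pot in the frame of stand below 0.011 m and angle between reject_pot's own z axis and vertical below 0.1 rad and contact force between reject_pot and the fingers below 0.1 N and height (world z) of loupe below 0.01 m), for 0.2 s.
At the end, for the whole second after the job is handed in: Pot upright, released and fully down in the nest. Loupe held by the fingers alone, right side up and still: lens centre within 12 mm of the pot's axis and 8 mm of the collar's height, tilt under 0.14 rad; loupe and gripper clear of pot and stand (horizontal distance between reject_pot and stand below 0.007 m and z of reject_pot in the frame of stand below 0.011 m and angle between reject_pot's own z axis and vertical below 0.1 rad and contact force between reject_pot and the fingers below 0.1 N and horizontal distance between loupe_lens and reject_pot below 0.012 m and z of loupe_lens in the frame of focus_mark between -0.008 and 0.008 m and angle between loupe's own z axis and vertical below 0.14 rad and contact force between loupe and the fingers above 0.5 N and contact force between each of loupe, the arm, the fingers and stand below 0.1 N and contact force between loupe and reject_pot below 0.1 N and linear speed of loupe below 0.02 m/s and angular speed of loupe below 0.2 rad/s); the arm keeps its last pose, push and grip.
It fails at once if another pot pushed away or knocked over (distance of any of kept_pot_a, kept_pot_b from where it was at the start of the episode above 0.03 m or angle between any of kept_pot_a, kept_pot_b's own z axis and vertical above 0.5 rad).
It also fails if it takes over 53 s, if anything falls off the work surface, if the arm or the gripper's body presses on something with over 40 N, if the wrist force passes 120 N, or if a joint passes its speed limit or range.

ROBOT

A 6-joint arm with a two-finger parallel gripper is mounted at the origin on a cart in front of the work surface, level with it; the furniture and walls round the work are solid. World frame = base frame: x ahead of the robot, y to its left, z up, the work surface at z = 0. Lengths are in m, angles in rad, forces in N, time in s.
With the tool pointing down it reaches from about 0.325 to 0.9 m from the base axis. Payload 6.1 kg.
Tool frame: the origin (TCP) lies between the finger pads; the fingertips stand 19 mm ahead of it and the grasp point (between the pads) is the TCP (tips_ahead is the distance from the TCP to the fingertips, in m); z points along the fingers, x is the direction in which the jaws open and shut, and the axes are right-handed (so a half turn about z gives the same grasp; the last joint's range is limited). The gripper opens to 85 mm and grips with 20 to 120 N. Pads are 22 mm wide; open, the fingers measure 114 mm over their backs; the gripper's body (76 mm by 85 mm) begins 54 mm behind the grasp point. The pads swing forward as they close: fully open they stand 13 mm farther back than shut.
Start: joints at [-1.303, 0.22, 1.526, -0, 1.395, -0.126], TCP at [0.24, -0.577, 0.25] pointing down, gripper open.
Joint ranges: [-2.98, 2.98], [-0.91, 2.08], [0.09, 2.57], [-1.24, 4.39], [0.2, 2.65], [-2.68, 2.68]. Speed limits (rad/s): [2.57, 2.57, 3.01, 3.14, 3.14, 3.14].

INTERFACE

Orientations are given as a unit quaternion [w, x, y, z].
In Python, from plant import * gives the robot as it stands. The module is installed in compiled form; this text tells all that it offers.
- The arm moves only by the tool apply_moves, never from a script. Its argument "motion" is a list of rows, each an object of numbers: "dx", "dy", "dz": the shift along the tool's x, y, z in m; "twist": the turn about the tool's z in rad. In form: [{"dx": .., "dy": .., "dz": .., "twist": ..}, ...]. A call has 1 to 5 rows; each row is the pose to reach, as a shift and turn from the pose commanded when the call began, along the tool's axes at that moment; what a row does not reach only later rows make up. A row lasts 1/10 s, in which the tool goes at most 50 mm and 8.59 degrees, less where a joint would pass 70% of its speed; a pose out of reach is approached as far as the arm can. A call with a gripper value outside its range is refused whole. "jaw" is the closure, from 0 (fully open) to 1 (shut), set as the call begins (left out, the last holds). The fingers move at their own pace and stop on an object; "squeeze" is the grip in N (left out, the last holds). Time passes only in rows, so rows that repeat a pose let the fingers close. It gives the time, the measured TCP pose, the force and the opening at its end, in the units of the state.
- get_obs(): the state, without advancing time (a new reading comes with each control period).
- get_image(name): name is "scene" or "top" or "wrist"; returns a dict with "color" (480x640x3 uint8, red, green, blue), "fov_y" (degrees; the focal length in pixels is half the picture's height over the tangent of half this angle, whatever the lens; pixels are square), "cx", "cy" (the principal point, pixels), "k1" (the pictures are not rectified: a ray, as slopes to the right and down, at radius r is drawn at 1 + k1 r^2 times it, then the intrinsics apply), "R" (3x3) and "t" (3): a world point X has camera coordinates R X + t. Camera axes: x right, y down, z forward; pixel columns grow to the right and rows downward; lengths in m; the calibration is good to about 2 mm. A picture is of the moment at which its call begins. There is no depth.
- job_done(): hands the job in, once; it reports no verdict.
The state is a dict: "clock": time; "joint_pos": joint angles; "joint_velocities": joint speeds; "tau": joint torques, N m; "eef_pos": TCP position; "ee_rot": TCP orientation; "ft_force": force on the tool from outside, world axes, zero at the start; "torque": the same for the moment, N m; "gripper_width": finger opening in m.
Only numpy, scipy, OpenCV 4.12 (cv2) and the standard library are available. Lean on these libraries where they do the work, as an engineer would, in place of code of your own. Each camera call takes 0.05 s, during which the arm holds its last target.

## Working session

There is one attempt and no reset: what is moved stays moved. The work goes in short steps, Python scripts to look and compute and a tool call to move; the robot and the scene stay as the last step left them, time stands still between calls to the robot, and variables do not carry over. Pictures are saved under pics/ and viewed, and the job is handed in when it is done.

Besides the shell and the picture viewer there is one more tool, called after "Call:" as name([rows], argument=value, ...), one row to a line, values as JSON. apply_moves: Moves the arm, as the interface text tells. Its arguments: {"type":"object","properties":{"motion":{"type":"array","items":{"type":"object","properties":{"dx":{"type":"number"},"dy":{"type":"number"},"dz":{"type":"number"},"twist":{"type":"number"}}}},"jaw":{"type":"number"},"squeeze":{"type":"number"}},"required":["motion"]}

```bash
mkdir -p pics; cat > h.py <<'E'
from plant import *
import numpy as np, cv2
def cap(n,f):
    im=get_image(n); cv2.imwrite('pics/'+f,cv2.cvtColor(im['color'],cv2.COLOR_RGB2BGR)); 
    np.save('pics/'+f[:-4]+'.npy',im,allow_pickle=True); return im
def load(f): return np.load('pics/'+f+'.npy',allow_pickle=True).item()
def ray(im,u,v):
    f=240/np.tan(np.radians(im['fov_y'])/2)
    K=np.array([[f,0,im['cx']],[0,f,im['cy']],[0,0,1]])
    p=cv2.undistortPoints(np.array([[[u,v]]],float),K,np.array([im['k1'],0,0,0.]))[0,0]
    R=np.array(im['R']);t=np.array(im['t'])
    return -R.T@t, R.T@np.array([p[0],p[1],1])
def onz(im,u,v,z):
    o,d=ray(im,u,v); return o+d*(z-o[2])/d[2]
def proj(im,X):
    f=240/np.tan(np.radians(im['fov_y'])/2)
    c=np.array(im['R'])@np.array(X)+np.array(im['t']); x,y=c[:2]/c[2]; s=1+im['k1']*(x*x+y*y)
    return f*x*s+im['cx'],f*y*s+im['cy']
E
python3 - <<'E'
from h import *
for n in ('scene','top','wrist'):
    im=cap(n,n+'0.png'); print(n,im['fov_y'],im['cx'],im['cy'],im['k1'],(-np.array(im['R']).T@im['t']).round(3))
print(get_obs())
E
```

```text
scene 48.77120055667746 317.3303582589027 231.30714692385695 -0.1472416076718116 [-0.046  0.743  0.577]
top 44.79143476180595 323.4357901561304 237.15289169094982 -0.00262421913872985 [0.441 0.068 1.135]
wrist 66.28087290786226 312.3553578711955 239.33075937425846 -0.04387734617240341 [ 0.309 -0.548  0.373]
{'clock': 0.15, 'joint_pos': array([-1.30311927e+00,  2.21079389e-01,  1.52735543e+00,  3.36559411e-06,
        1.39470420e+00, -1.26085760e-01]), 'joint_velocities': array([-0.00071504, -0.00274802, -0.00228946, -0.00014585, -0.00047463,
        0.00101427]), 'tau': array([ 1.14166545e-05, -4.97484219e+01, -3.89903677e+01, -2.45034898e-04,
        7.09247528e-03, -2.11873314e-06]), 'eef_pos': array([ 0.23967892, -0.57673744,  0.24942544]), 'ee_rot': array([-5.07930987e-04,  8.31764572e-01, -5.55128002e-01, -5.82940645e-04]), 'ft_force': array([-1.10658543, -0.43412299,  0.37082817]), 'torque': array([-0.02078216, -0.02586401, -0.02628406]), 'gripper_width': 0.08524309726457638}
```

View pics/scene0.png

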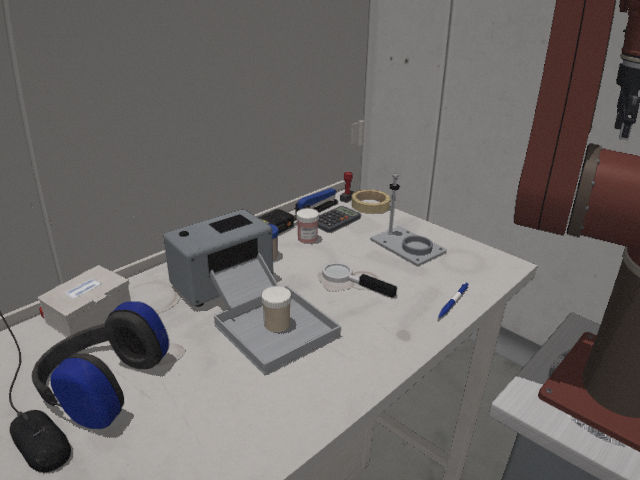

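View pics/top0.png

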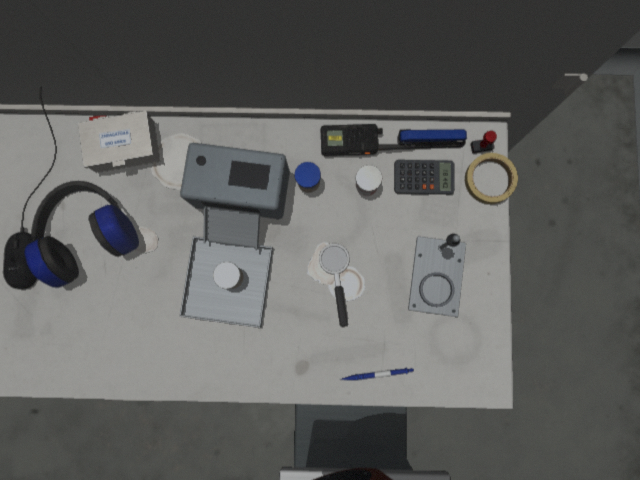

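View pics/wrist0.png

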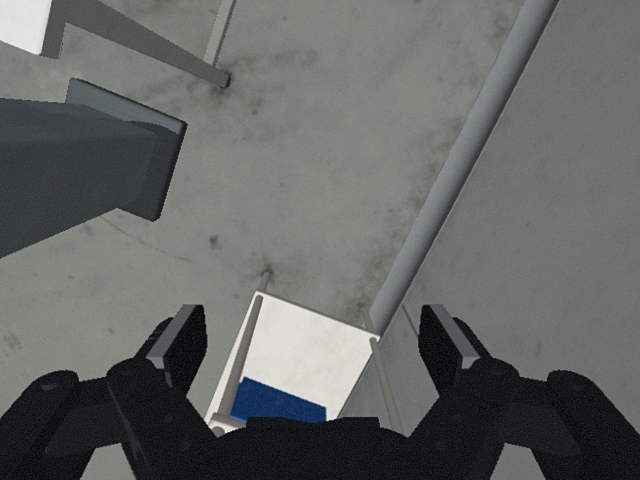

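The scene view shows the tray with the pot at about (277,310). In the top view the reject lid is at (228,275), the loupe lens at (335,260) with the handle running to (343,326), the nest at (436,290) and the post top at (453,240). The kept pots are at (307,176) and (369,180). Next I'll measure them.

```bash
python3 - <<'E'
from h import *
im=load('top0'); g=im['color']; hsv=cv2.cvtColor(g,cv2.COLOR_RGB2HSV); v=cv2.cvtColor(g,cv2.COLOR_RGB2GRAY)
def blob(mask,x0,y0,x1,y1):
    m=np.zeros_like(mask);m[y0:y1,x0:x1]=mask[y0:y1,x0:x1]
    c=max(cv2.findContours(m,cv2.RETR_EXTERNAL,cv2.CHAIN_APPROX_NONE)[0],key=cv2.contourArea); return c
# lid
for th in (185,200,210):
    c=blob((v>th).astype(np.uint8)*255,205,255,250,298); (x,y),r=cv2.minEnclosingCircle(c); e=cv2.fitEllipse(c);print('lid',th,e,r,onz(im,*e[0],.068).round(4))
# handle
c=blob((v<60).astype(np.uint8)*255,325,280,360,335); rr=cv2.minAreaRect(c); print('handle',rr,[onz(im,*p,.022).round(4) for p in cv2.boxPoints(rr)], onz(im,*rr[0],.022).round(4))
cv2.imwrite('pics/z.png',cv2.resize(cv2.cvtColor(g[225:335,300:480],cv2.COLOR_RGB2BGR),None,fx=4.4,fy=4.4,interpolation=cv2.INTER_CUBIC))
cv2.imwrite('pics/zs.png',cv2.resize(cv2.cvtColor(load('scene0')['color'][165:315,310:470],cv2.COLOR_RGB2BGR),None,fx=4,fy=4,interpolation=cv2.INTER_CUBIC))
E
```

```text
Traceback (most recent call last):
ValueError: max() iterable argument is empty
```

```bash
python3 - <<'E'
from h import *
im=load('top0'); g=im['color']; hsv=cv2.cvtColor(g,cv2.COLOR_RGB2HSV); v=cv2.cvtColor(g,cv2.COLOR_RGB2GRAY)
print(v[275,205:252])
def blob(mask,x0,y0,x1,y1):
    m=np.zeros_like(mask);m[y0:y1,x0:x1]=mask[y0:y1,x0:x1]
    c=max(cv2.findContours(m,cv2.RETR_EXTERNAL,cv2.CHAIN_APPROX_NONE)[0],key=cv2.contourArea); return c
for th in (155,163,170):
    c=blob((v>th).astype(np.uint8)*255,205,255,250,298); (x,y),r=cv2.minEnclosingCircle(c); e=cv2.fitEllipse(c);print('lid',th,e,r,onz(im,*e[0],.068).round(4))
c=blob((v<60).astype(np.uint8)*255,325,280,360,335); rr=cv2.minAreaRect(c); print('handle',rr,[onz(im,*p,.022).round(4) for p in cv2.boxPoints(rr)], onz(im,*rr[0],.022).round(4))
cv2.imwrite('pics/z.png',cv2.resize(cv2.cvtColor(g[225:335,300:480],cv2.COLOR_RGB2BGR),None,fx=4.4,fy=4.4,interpolation=cv2.INTER_CUBIC))
cv2.imwrite('pics/zs.png',cv2.resize(cv2.cvtColor(load('scene0')['color'][165:315,310:470],cv2.COLOR_RGB2BGR),None,fx=4,fy=4,interpolation=cv2.INTER_CUBIC))
E
```

```text
[146 148 145 147 145 147 149 149 158 173 176 173 174 174 173 174 175 172
 175 173 173 174 175 174 174 175 174 174 173 174 174 173 173 171 144  76
  58  58  66  74  77  76  97 143 148 148 146]
lid 155 ((225.7999267578125, 274.5789794921875), (24.60506820678711, 25.312705993652344), 42.979400634765625) 13.186785697937012 [0.5113 0.2633 0.068 ]
lid 163 ((225.8519287109375, 274.5773620605469), (23.965442657470703, 24.581729888916016), 52.77882385253906) 12.657533645629883 [0.5113 0.2632 0.068 ]
lid 170 ((225.77552795410156, 274.6052551269531), (22.898597717285156, 23.86621856689453), 49.810665130615234) 12.350696563720703 [0.5112 0.2633 0.068 ]
handle ((340.9710998535156, 305.8121337890625), (39.458839416503906, 7.754917144775391), 81.25383758544922) [array([0.4949, 0.0638, 0.022 ]), array([0.4975, 0.0493, 0.022 ]), array([0.4242, 0.0367, 0.022 ]), array([0.4217, 0.0512, 0.022 ])] [0.4594 0.0502 0.022 ]
```

View pics/z.png

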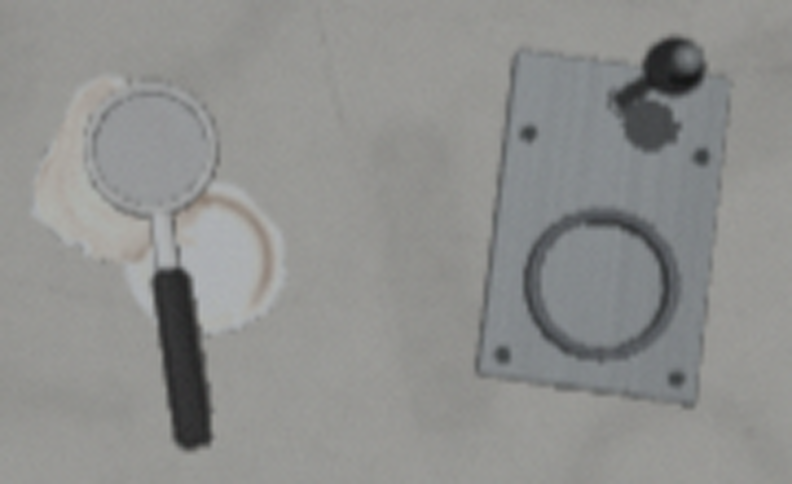

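View pics/zs.png

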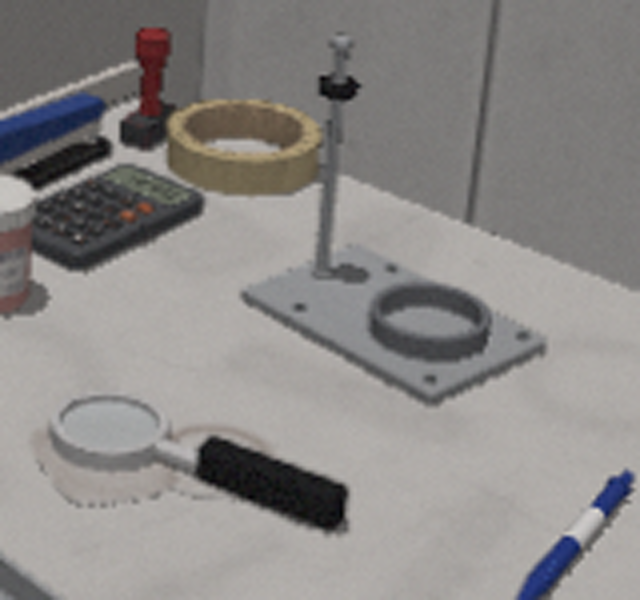

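```bash
python3 - <<'E'
from h import *
im=load('top0'); s=load('scene0'); g=im['color'];v=cv2.cvtColor(g,cv2.COLOR_RGB2GRAY)
m=np.zeros_like(v);m[268:313,414:460]=(v<115)[268:313,414:460]*255
cs=cv2.findContours(m,cv2.RETR_CCOMP,cv2.CHAIN_APPROX_NONE)[0]
for c in cs:
    if len(c)>30: e=cv2.fitEllipse(c);print('ring',e,onz(im,*e[0],.022).round(4))
m=np.zeros_like(v);m[228:252,440:466]=(v<80)[228:252,440:466]*255
N=onz(im,436.6,289.8,.022);print('nest',N)
C=onz(im,453.4,240,.128);print('collar',C,C-N,np.linalg.norm((C-N)[:2]))
L=onz(im,334.5,258.9,.012);print('lens',L)
P=np.array([.5113,.2633,.068])
print('scene proj nest',proj(s,N),'collar',proj(s,[C[0],C[1],.125]),'lens',proj(s,L),'lid top',proj(s,P))
# plate corners
for z in [(516,50),(731,73),(697,405),(478,375)]: print(onz(im,z[0]/4.4+300,z[1]/4.4+225,.008).round(4))
# scene measured: nest zoom4 (430,312 rim); 
q=lambda x,y:(310+x/4,165+y/4)
print('scene meas nest',q(430,312),onz(s,*q(430,312),.022),'collar',q(339,86),'lens',q(110,428),onz(s,*q(110,428),.012))
d=s['color'][285:305,255:300]
cv2.imwrite('pics/zt.png',cv2.resize(cv2.cvtColor(s['color'][270:370,210:345],cv2.COLOR_RGB2BGR),None,fx=5,fy=5,interpolation=cv2.INTER_CUBIC))
for k in ((307,176),(369,180)): print(onz(im,*k,.065))
for k in [(193,238),(273,248),(264,327),(182,317)]: print('tray',onz(im,*k,.022).round(4))
E
```

```text
ring ((436.281005859375, 289.3273620605469), (34.24462890625, 35.046630859375), 98.29757690429688) [ 0.4943 -0.1302  0.022 ]
ring ((435.9373474121094, 289.5615539550781), (27.9290714263916, 28.805429458618164), 134.9086151123047) [ 0.4938 -0.1296  0.022 ]
nest [ 0.49337096 -0.13084252  0.022     ]
collar [ 0.57525682 -0.14146486  0.128     ] [ 0.08188586 -0.01062234  0.106     ] 0.08257195682310557
lens [0.54948483 0.06409292 0.012     ]
scene proj nest (np.float64(416.91788727399353), np.float64(242.73749634904644)) collar (np.float64(393.9144158632056), np.float64(186.87010458466844)) lens (np.float64(337.28122330504505), np.float64(269.9131909773814)) lid top (np.float64(274.85342719595764), np.float64(294.05750716536835))
[ 0.5971 -0.0963  0.008 ]
[ 0.5886 -0.1911  0.008 ]
[ 0.4429 -0.1747  0.008 ]
[ 0.4539 -0.0797  0.008 ]
scene meas nest (417.5, 243.0) [ 0.49179409 -0.13079649  0.022     ] collar (394.75, 186.5) lens (337.5, 272.0) [0.54387786 0.06954469 0.012     ]
[0.69983555 0.11882496 0.065     ]
[0.69419318 0.00228724 0.065     ]
tray [0.5837 0.3384 0.022 ]
tray [0.5673 0.1829 0.022 ]
tray [0.4166 0.195  0.022 ]
tray [0.4321 0.3517 0.022 ]
```

View pics/zt.png

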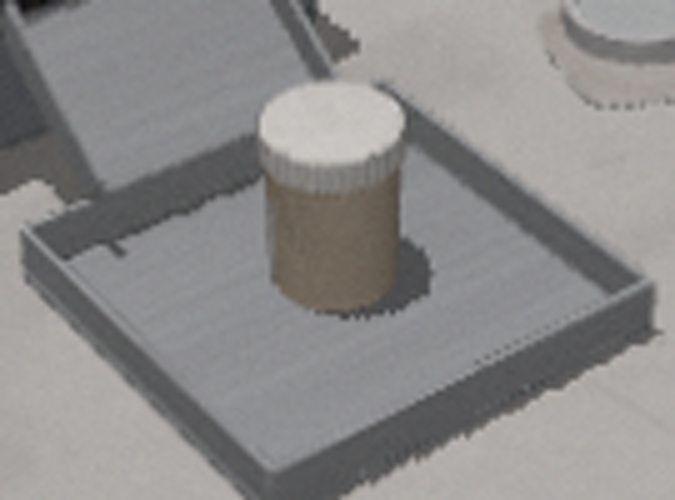

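```bash
cat >> h.py <<'E'
from scipy.spatial.transform import Rotation as Ro
def go(x,y,z,yaw=None):
    "yaw: world angle of tool x, deg"
    o=get_obs();w=o['ee_rot'];R=Ro.from_quat([w[1],w[2],w[3],w[0]]).as_matrix()
    d=R.T@(np.array([x,y,z])-o['eef_pos']); a=np.degrees(np.arctan2(R[1,0],R[0,0]))
    tw=0 if yaw is None else -np.radians((yaw-a+180)%360-180)
    print('clock',o['clock'],'eef',o['eef_pos'].round(4),'yaw',a.round(2),'tilt',R[:,2].round(4),'w',round(o['gripper_width'],4),'f',o['ft_force'].round(1),'j6',o['joint_pos'][5].round(2)); print('d',d.round(4),'twist',round(tw,4))
E
python3 - <<'E'
from h import *
go(.511,.263,.22,-39)
im=load('top0')
cv2.imwrite('pics/zl.png',cv2.resize(cv2.cvtColor(im['color'][250:300,195:255],cv2.COLOR_RGB2BGR),None,fx=10,fy=10,interpolation=cv2.INTER_NEAREST))
E
```

```text
clock 0.15 eef [ 0.2397 -0.5767  0.2494] yaw -67.44 tilt [-4.0e-04  1.5e-03 -1.0e+00] w 0.0852 f [-1.1 -0.4  0.4] j6 -0.13
d [-0.6713 -0.5727  0.0306] twist -0.4964
```

View pics/zl.png

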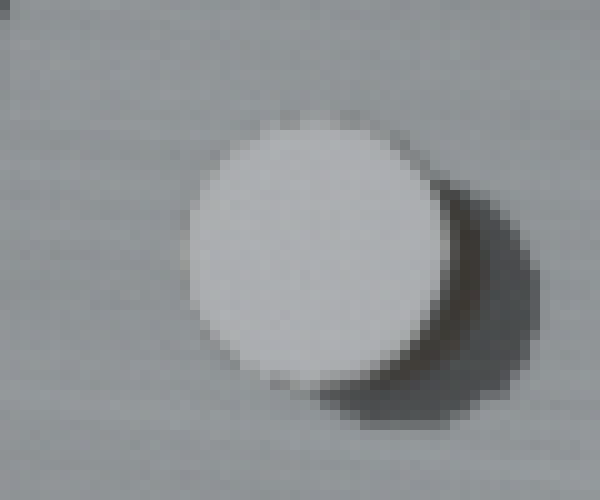

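The lid is a clean circle centred at about (226.3,274.6). Moving over it.

Call:
apply_moves([
  {"dx": -0.038, "dy": -0.032},
  {"dx": -0.076, "dy": -0.065},
  {"dx": -0.114, "dy": -0.097},
  {"dx": -0.152, "dy": -0.13},
  {"dx": -0.19, "dy": -0.162},
], jaw=0)

```text
$.motion[0]: bad value
```

Call:
apply_moves([
  {"dx": -0.038, "dy": -0.032},
  {"dx": -0.076, "dy": -0.065},
  {"dx": -0.114, "dy": -0.097},
  {"dx": -0.152, "dy": -0.13},
  {"dx": -0.19, "dy": -0.162},
])

```text
$.motion[0]: bad value
```

Call:
apply_moves([
  {"dx": -0.038, "dy": -0.032},
  {"dx": -0.076, "dy": -0.065},
  {"dx": -0.114, "dy": -0.097},
  {"dx": -0.152, "dy": -0.13},
  {"dx": -0.19, "dy": -0.162},
])

```text
$.motion[0]: bad value
```

```bash
python3 - <<'E'
from h import *
go(.511,.263,.22,-39)
E
```

```text
clock 0.15 eef [ 0.2397 -0.5767  0.2494] yaw -67.44 tilt [-4.0e-04  1.5e-03 -1.0e+00] w 0.0852 f [-1.1 -0.4  0.4] j6 -0.13
d [-0.6713 -0.5727  0.0306] twist -0.4964
```

Every field may be required, so I'll fill them all in.

Call:
apply_moves([
  {"dx": -0.038, "dy": -0.032, "dz": 0, "twist": 0},
  {"dx": -0.076, "dy": -0.065, "dz": 0, "twist": 0},
  {"dx": -0.114, "dy": -0.097, "dz": 0, "twist": 0},
  {"dx": -0.152, "dy": -0.13, "dz": 0, "twist": 0},
  {"dx": -0.19, "dy": -0.162, "dz": 0, "twist": 0},
], jaw=0)

```text
clock: 0.65
eef_pos: [0.3166, -0.3376, 0.2499]
ee_rot: [-0.0, 0.832, -0.555, -0.0]
ft_force: [0.7, 0.3, -0.2]
gripper_width: 0.0856
```

```bash
python3 - <<'E'
from h import *
go(.511,.263,.22,-39)
E
```

```text
clock 0.65 eef [ 0.3166 -0.3376  0.2499] yaw -67.47 tilt [-0.e+00  4.e-04 -1.e+00] w 0.0856 f [ 0.7  0.3 -0.2] j6 0.19
d [-0.4802 -0.4096  0.0302] twist -0.4969
```

Call:
apply_moves([
  {"dx": -0.038, "dy": -0.032, "dz": 0, "twist": 0},
  {"dx": -0.076, "dy": -0.065, "dz": 0, "twist": 0},
  {"dx": -0.114, "dy": -0.097, "dz": 0, "twist": 0},
  {"dx": -0.152, "dy": -0.13, "dz": 0, "twist": 0},
  {"dx": -0.19, "dy": -0.162, "dz": 0, "twist": 0},
])

```text
clock: 1.15
eef_pos: [0.3933, -0.1, 0.2504]
ee_rot: [-0.0, 0.832, -0.555, 0.0]
ft_force: [0.7, 0.6, -0.7]
gripper_width: 0.0855
```

Call:
apply_moves([
  {"dx": -0.038, "dy": -0.032, "dz": 0, "twist": 0},
  {"dx": -0.076, "dy": -0.065, "dz": 0, "twist": 0},
  {"dx": -0.114, "dy": -0.097, "dz": 0, "twist": 0},
  {"dx": -0.152, "dy": -0.13, "dz": 0, "twist": 0},
  {"dx": -0.19, "dy": -0.162, "dz": 0, "twist": 0},
])

```text
clock: 1.65
eef_pos: [0.47, 0.1379, 0.2503]
ee_rot: [-0.0, 0.832, -0.555, 0.0]
ft_force: [0.7, 0.7, 0.3]
gripper_width: 0.0852
```

Call:
apply_moves([
  {"dx": -0.035, "dy": -0.03, "dz": 0.01, "twist": -0.1},
  {"dx": -0.07, "dy": -0.06, "dz": 0.02, "twist": -0.2},
  {"dx": -0.1, "dy": -0.085, "dz": 0.03, "twist": -0.3},
  {"dx": -0.1, "dy": -0.085, "dz": 0.03, "twist": -0.4},
  {"dx": -0.1, "dy": -0.085, "dz": 0.03, "twist": -0.5},
])

```text
clock: 2.15
eef_pos: [0.5093, 0.2619, 0.2187]
ee_rot: [0.001, 0.944, -0.329, -0.001]
ft_force: [-0.3, -0.1, 0.0]
gripper_width: 0.0854
```

```bash
python3 - <<'E'
from h import *
go(.511,.263,.22,-39)
im=cap('wrist','w1.png')
print(proj(im,[.511,.263,.068]))
E
```

```text
clock 2.15 eef [0.5093 0.2619 0.2187] yaw -38.41 tilt [-2.6e-03 -9.0e-04 -1.0e+00] w 0.0854 f [-0.3 -0.1  0. ] j6 1.01
d [ 0.0006 -0.0019 -0.0013] twist 0.0103
(np.float64(313.1482932668798), np.float64(223.71564740204516))
```

View pics/w1.png

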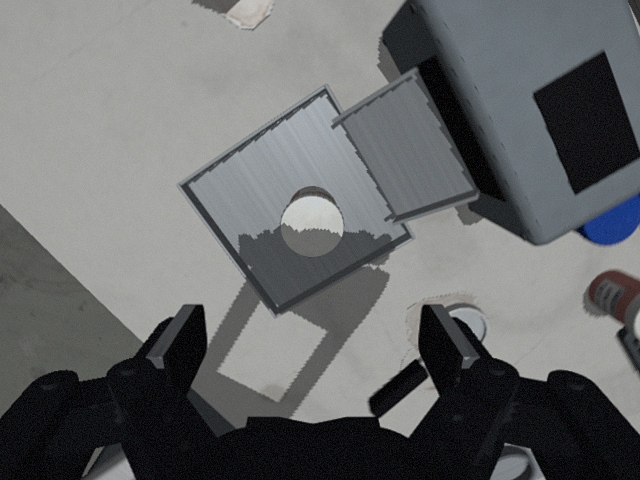

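The lid spans about x 280–344 and y 195–257, so its centre is near (312,226), roughly 2 mm from my top-view estimate.

```bash
python3 - <<'E'
from h import *
im=load('w1')
P=onz(im,312,226,.068);print(P)
P=(P[:2]*.5+np.array([.511,.2628])*.5);print(P)
go(P[0],P[1],.061,-38.4)
E
```

```text
[0.50916661 0.26211945 0.068     ]
[0.51008331 0.26245973]
clock 2.2 eef [0.5095 0.2613 0.2192] yaw -38.19 tilt [-1.9e-03 -7.0e-04 -1.0e+00] w 0.0852 f [0.  0.5 0.5] j6 1.0
d [-1.000e-04 -1.500e-03  1.582e-01] twist 0.0036
```

Call:
apply_moves([
  {"dx": 0, "dy": -0.001, "dz": 0.04, "twist": 0},
  {"dx": 0, "dy": -0.001, "dz": 0.08, "twist": 0},
  {"dx": 0, "dy": -0.001, "dz": 0.12, "twist": 0},
  {"dx": 0, "dy": -0.001, "dz": 0.15, "twist": 0},
  {"dx": 0, "dy": -0.001, "dz": 0.16, "twist": 0},
])

```text
clock: 2.7
eef_pos: [0.5077, 0.2601, 0.0563]
ee_rot: [0.002, 0.943, -0.333, -0.003]
ft_force: [0.0, 0.1, -0.7]
gripper_width: 0.0854
```

Call:
apply_moves([
  {"dx": 0, "dy": 0, "dz": 0, "twist": 0},
  {"dx": 0, "dy": 0, "dz": 0, "twist": 0},
  {"dx": 0, "dy": 0, "dz": 0, "twist": 0},
  {"dx": 0, "dy": 0, "dz": 0, "twist": 0},
  {"dx": 0, "dy": 0, "dz": 0, "twist": 0},
], jaw=1, squeeze=40)

```text
clock: 3.2
eef_pos: [0.5124, 0.262, 0.0628]
ee_rot: [-0.001, 0.943, -0.332, 0.002]
ft_force: [-0.1, 0.2, 6.5]
gripper_width: 0.0491
```

Call:
apply_moves([
  {"dx": 0, "dy": 0, "dz": 0, "twist": 0},
  {"dx": 0, "dy": 0, "dz": 0, "twist": 0},
  {"dx": 0, "dy": 0, "dz": 0, "twist": 0},
])

```text
clock: 3.5
eef_pos: [0.5124, 0.262, 0.0628]
ee_rot: [-0.001, 0.943, -0.332, 0.002]
ft_force: [-0.9, -0.2, 6.4]
gripper_width: 0.049
```

```bash
python3 - <<'E'
from h import *
go(.51,.2625,.061)
cap('scene','s2.png')
cv2.imwrite('pics/s2z.png',cv2.resize(cv2.imread('pics/s2.png')[200:380,190:360],None,fx=3.3,fy=3.3))
E
```

```text
clock 3.5 eef [0.5124 0.262  0.0628] yaw -38.79 tilt [ 0.0041  0.0014 -1.    ] w 0.049 f [-0.9 -0.2  6.4] j6 1.01
d [-0.0022  0.0012  0.0018] twist 0
```

View pics/s2z.png

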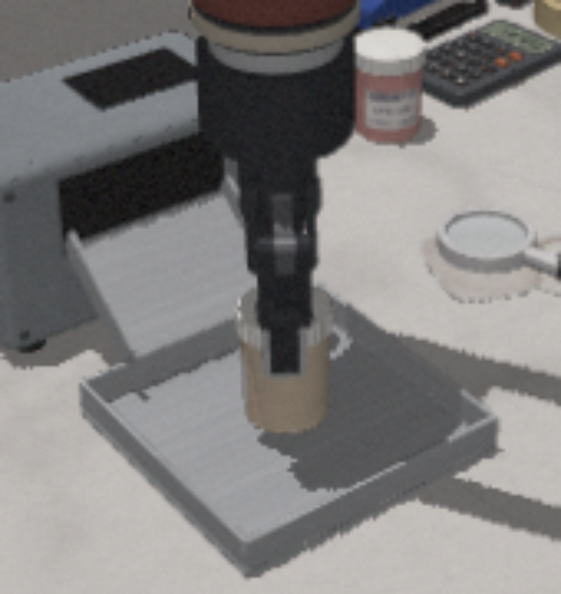

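The pot is gripped by its lid. Lifting it.

Call:
apply_moves([
  {"dx": 0, "dy": 0, "dz": -0.02, "twist": 0},
  {"dx": 0, "dy": 0, "dz": -0.05, "twist": 0},
  {"dx": 0, "dy": 0, "dz": -0.08, "twist": 0},
  {"dx": 0, "dy": 0, "dz": -0.1, "twist": 0},
  {"dx": 0, "dy": 0, "dz": -0.1, "twist": 0},
])

```text
clock: 4.05
eef_pos: [0.5132, 0.2623, 0.1649]
ee_rot: [-0.003, 0.943, -0.332, 0.003]
ft_force: [0.7, -0.2, -0.3]
gripper_width: 0.0488
```

```bash
python3 - <<'E'
from h import *
go(.494,-.130,.16)
E
```

```text
clock 4.05 eef [0.5132 0.2623 0.1649] yaw -38.79 tilt [ 0.0077  0.0027 -1.    ] w 0.0488 f [ 0.7 -0.2 -0.3] j6 1.01
d [0.2308 0.3179 0.0037] twist 0
```

Call:
apply_moves([
  {"dx": 0.02, "dy": 0.028, "dz": 0, "twist": 0},
  {"dx": 0.044, "dy": 0.06, "dz": 0, "twist": 0},
  {"dx": 0.068, "dy": 0.093, "dz": 0, "twist": 0},
  {"dx": 0.092, "dy": 0.126, "dz": 0, "twist": 0},
  {"dx": 0.115, "dy": 0.158, "dz": 0, "twist": 0},
])

```text
clock: 4.55
eef_pos: [0.5003, 0.0647, 0.1592]
ee_rot: [0.0, 0.943, -0.332, -0.0]
ft_force: [0.5, -0.5, -1.0]
gripper_width: 0.0493
```

Call:
apply_moves([
  {"dx": 0.024, "dy": 0.033, "dz": 0, "twist": 0},
  {"dx": 0.048, "dy": 0.066, "dz": 0, "twist": 0},
  {"dx": 0.072, "dy": 0.1, "dz": 0, "twist": 0},
  {"dx": 0.092, "dy": 0.127, "dz": 0, "twist": 0},
  {"dx": 0.092, "dy": 0.127, "dz": 0, "twist": 0},
])

```text
clock: 5.05
eef_pos: [0.4928, -0.094, 0.1595]
ee_rot: [0.001, 0.943, -0.334, -0.0]
ft_force: [-0.2, 0.8, 0.2]
gripper_width: 0.0487
```

```bash
python3 - <<'E'
from h import *
go(.494,-.130,.16)
im=cap('wrist','w3.png');print(proj(im,[.494,-.130,.022]))
go(.494,-.130,.16)
E
```

```text
clock 5.05 eef [ 0.4928 -0.094   0.1595] yaw -39.04 tilt [-7.0e-04 -1.2e-03 -1.0e+00] w 0.0487 f [-0.2  0.8  0.2] j6 0.34
d [ 0.0237  0.0272 -0.0005] twist 0
(np.float64(343.0765264163148), np.float64(265.3332167728067))
clock 5.1 eef [ 0.4927 -0.0921  0.1594] yaw -39.01 tilt [-1.1e-03  3.0e-04 -1.0e+00] w 0.0491 f [ 0.2 -0.2 -0.3] j6 0.34
d [ 0.0249  0.0287 -0.0006] twist 0
```

View pics/w3.png

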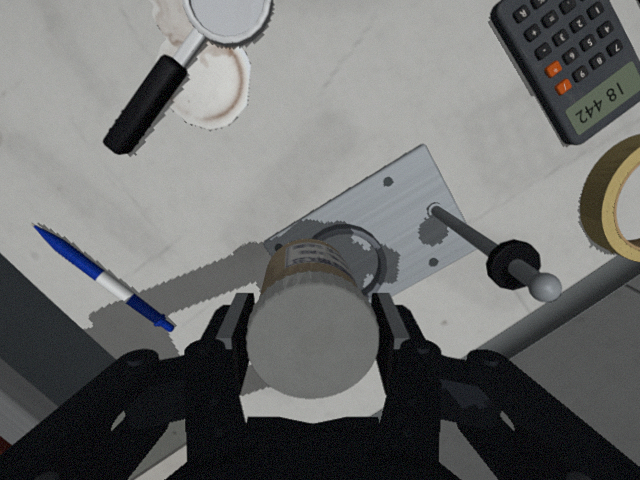

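The wrist view shows the held pot with its lid spanning x 247–380 and y 275–398. The nest ring sits behind it, with its right edge at about (386,265). I'll zoom in on the ring to tie pot and nest together in this same view.

```bash
python3 - <<'E'
from h import *
im=load('w3')
print('pot',onz(im,313.5,336.5,.1646))
g=cv2.cvtColor(im['color'],cv2.COLOR_RGB2BGR)
for dx,dy,c in ((0,0,(0,0,255)),):
    for r in (.028,.033):
        p=np.array([proj(im,[.494+dx+r*np.cos(a),-.130+dy+r*np.sin(a),.022]) for a in np.linspace(0,6.28,100)])
        g2=cv2.resize(g[195:420,225:455],None,fx=3.4,fy=3.4,interpolation=cv2.INTER_CUBIC) if r==.028 else g2
        cv2.polylines(g2,[np.int32((p-[224.5,194.5])*3.4)],False,c,1)
cv2.imwrite('pics/w3z.png',g2[:600])
E
```

```text
pot [ 0.49342298 -0.09403497  0.1646    ]
```

View pics/w3z.png

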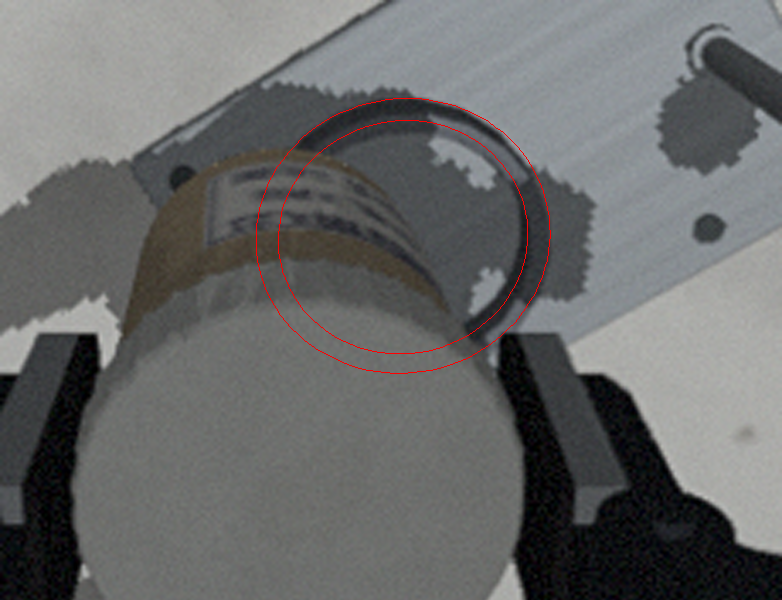

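Call:
apply_moves([
  {"dx": 0.013, "dy": 0.014, "dz": 0, "twist": 0},
  {"dx": 0.025, "dy": 0.029, "dz": 0, "twist": 0},
  {"dx": 0.025, "dy": 0.029, "dz": 0.03, "twist": 0},
  {"dx": 0.025, "dy": 0.029, "dz": 0.05, "twist": 0},
  {"dx": 0.025, "dy": 0.029, "dz": 0.05, "twist": 0},
])

```text
clock: 5.6
eef_pos: [0.492, -0.1265, 0.1065]
ee_rot: [-0.0, 0.943, -0.332, -0.004]
ft_force: [-0.9, 0.7, -1.2]
gripper_width: 0.0492
```

```bash
python3 - <<'E'
from h import *
go(.4935,-.1295,.069)
im=cap('scene','s4.png');cv2.imwrite('pics/s4z.png',cv2.resize(cv2.imread('pics/s4.png')[150:290,340:470],None,fx=4,fy=4))
E
```

```text
clock 5.6 eef [ 0.492  -0.1265  0.1065] yaw -38.74 tilt [-0.0067  0.0033 -1.    ] w 0.0492 f [-0.9  0.7 -1.2] j6 0.27
d [0.0033 0.0014 0.0375] twist 0
```

View pics/s4z.png

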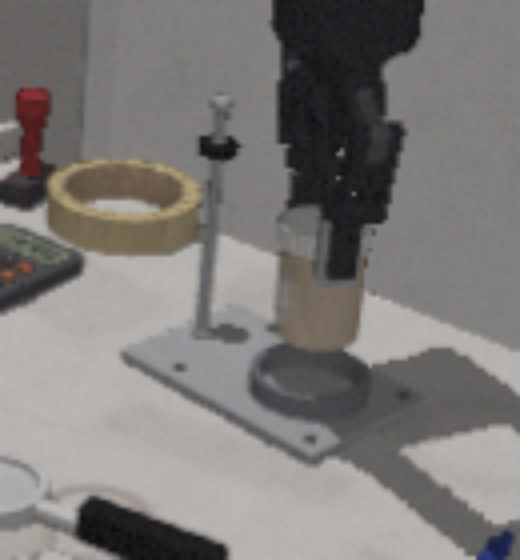

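The pot hangs above the ring, and the gripper is clear of the post. Next I'll correct by 2–3 mm and lower it.

Call:
apply_moves([
  {"dx": 0.002, "dy": 0.001, "dz": 0, "twist": 0},
  {"dx": 0.002, "dy": 0.001, "dz": 0.01, "twist": 0},
  {"dx": 0.002, "dy": 0.001, "dz": 0.02, "twist": 0},
  {"dx": 0.002, "dy": 0.001, "dz": 0.03, "twist": 0},
  {"dx": 0.002, "dy": 0.001, "dz": 0.03, "twist": 0},
])

```text
clock: 6.15
eef_pos: [0.4943, -0.1301, 0.0783]
ee_rot: [-0.0, 0.943, -0.332, -0.002]
ft_force: [0.3, -0.6, -0.1]
gripper_width: 0.0491
```

```bash
python3 - <<'E'
from h import *
go(.4935,-.1295,.069)
E
```

```text
clock 6.15 eef [ 0.4943 -0.1301  0.0783] yaw -38.79 tilt [-0.0032  0.0014 -1.    ] w 0.0491 f [ 0.3 -0.6 -0.1] j6 0.27
d [-0.001   0.      0.0093] twist 0
```

Call:
apply_moves([
  {"dx": 0, "dy": 0, "dz": 0.004, "twist": 0},
  {"dx": 0, "dy": 0, "dz": 0.008, "twist": 0},
  {"dx": 0, "dy": 0, "dz": 0.01, "twist": 0},
  {"dx": 0, "dy": 0, "dz": 0.01, "twist": 0},
])

```text
clock: 6.55
eef_pos: [0.4955, -0.1307, 0.07]
ee_rot: [-0.0, 0.943, -0.332, -0.0]
ft_force: [0.1, 0.1, -0.7]
gripper_width: 0.049
```

Call:
apply_moves([
  {"dx": 0, "dy": 0, "dz": 0.002, "twist": 0},
  {"dx": 0, "dy": 0, "dz": 0.003, "twist": 0},
  {"dx": 0, "dy": 0, "dz": 0.003, "twist": 0},
])

```text
clock: 6.85
eef_pos: [0.496, -0.1308, 0.0679]
ee_rot: [-0.0, 0.943, -0.332, 0.0]
ft_force: [-0.6, 0.4, 4.0]
gripper_width: 0.0492
```

It touched down at z 0.0679 with 4 N, where 0.068 was expected. Releasing.

Call:
apply_moves([
  {"dx": 0, "dy": 0, "dz": 0, "twist": 0},
  {"dx": 0, "dy": 0, "dz": 0, "twist": 0},
  {"dx": 0, "dy": 0, "dz": 0, "twist": 0},
  {"dx": 0, "dy": 0, "dz": 0, "twist": 0},
  {"dx": 0, "dy": 0, "dz": 0, "twist": 0},
], jaw=0)

```text
clock: 7.35
eef_pos: [0.4957, -0.1307, 0.0672]
ee_rot: [-0.0, 0.943, -0.332, -0.0]
ft_force: [-0.1, -0.4, -0.1]
gripper_width: 0.0853
```

Call:
apply_moves([
  {"dx": 0, "dy": 0, "dz": -0.02, "twist": 0},
  {"dx": 0, "dy": 0, "dz": -0.06, "twist": 0},
  {"dx": 0, "dy": 0, "dz": -0.1, "twist": 0},
  {"dx": 0, "dy": 0, "dz": -0.14, "twist": 0},
  {"dx": 0, "dy": 0, "dz": -0.15, "twist": 0},
])

```text
clock: 7.85
eef_pos: [0.4982, -0.1318, 0.2228]
ee_rot: [0.0, 0.943, -0.332, 0.004]
ft_force: [-0.1, -0.9, -0.2]
gripper_width: 0.0851
```

```bash
python3 - <<'E'
from h import *
im=cap('wrist','w5.png')
s=cap('scene','s5.png');cv2.imwrite('pics/s5z.png',cv2.resize(cv2.imread('pics/s5.png')[150:290,340:470],None,fx=4,fy=4))
print(proj(im,[.494,-.130,.073]))
# loupe estimate
G=np.array([.482,.054])
go(.482,.054,.2,-80.3)
E
```

```text
(np.float64(304.7510987360174), np.float64(228.88041121846302))
clock 7.95 eef [ 0.497  -0.1313  0.2196] yaw -38.79 tilt [ 0.0044 -0.0019 -1.    ] w 0.0857 f [ 0.8 -0.2 -0.4] j6 0.27
d [-0.1278 -0.135   0.0192] twist 0.7245
```

View pics/w5.png

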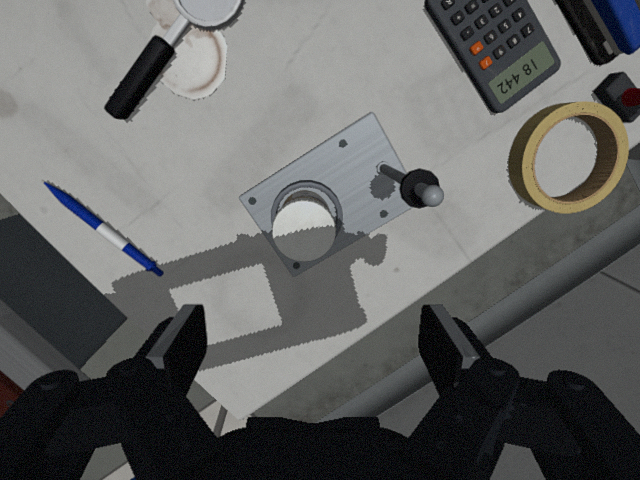

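View pics/s5z.png

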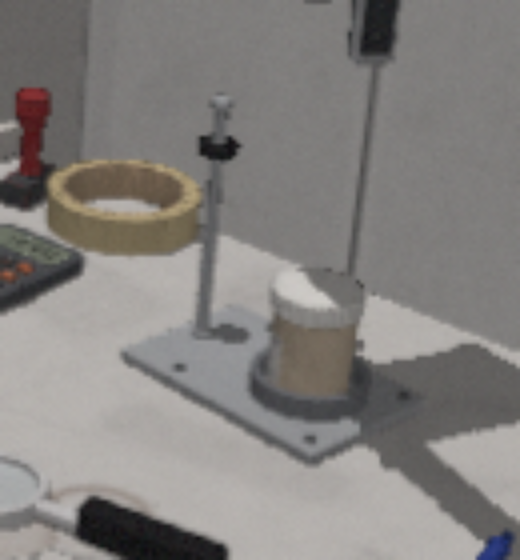

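The pot stands upright in the ring, with its lid centre near (305,231) in the wrist view. Next I'll move over the loupe and turn to its handle.

Call:
apply_moves([
  {"dx": -0.026, "dy": -0.027, "dz": 0, "twist": 0.14},
  {"dx": -0.052, "dy": -0.054, "dz": 0, "twist": 0.28},
  {"dx": -0.078, "dy": -0.081, "dz": 0, "twist": 0.42},
  {"dx": -0.103, "dy": -0.108, "dz": 0.01, "twist": 0.56},
  {"dx": -0.128, "dy": -0.135, "dz": 0.02, "twist": 0.7},
])

```text
clock: 8.45
eef_pos: [0.4791, 0.0561, 0.1949]
ee_rot: [0.001, 0.77, -0.638, -0.001]
ft_force: [1.0, 0.3, -0.9]
gripper_width: 0.0853
```

Call:
apply_moves([
  {"dx": 0, "dy": 0, "dz": 0, "twist": 0.02},
  {"dx": 0, "dy": 0, "dz": 0, "twist": 0.02},
])

```text
clock: 8.65
eef_pos: [0.4791, 0.0553, 0.195]
ee_rot: [0.001, 0.767, -0.642, -0.001]
ft_force: [0.2, -0.6, -0.1]
gripper_width: 0.0851
```

```bash
python3 - <<'E'
from h import *
print('pot wrist',onz(load('w5'),305,231,.073))
go(.482,.054,.2,-80.3)
im=cap('wrist','w6.png');g=im['color'];v=cv2.cvtColor(g,cv2.COLOR_RGB2GRAY)
print(proj(im,[.482,.054,.022]),proj(im,[.551,.0655,.012]))
E
```

```text
pot wrist [ 0.49307353 -0.13144224  0.073     ]
clock 8.65 eef [0.4791 0.0553 0.195 ] yaw -79.85 tilt [-4.e-03 -2.e-04 -1.e+00] w 0.0851 f [ 0.2 -0.6 -0.1] j6 1.35
d [ 0.0018 -0.0026 -0.005 ] twist 0.0079
(np.float64(313.79392958927986), np.float64(216.05838513005753)) (np.float64(314.83055232607535), np.float64(128.32883624769343))
```

View pics/w6.png

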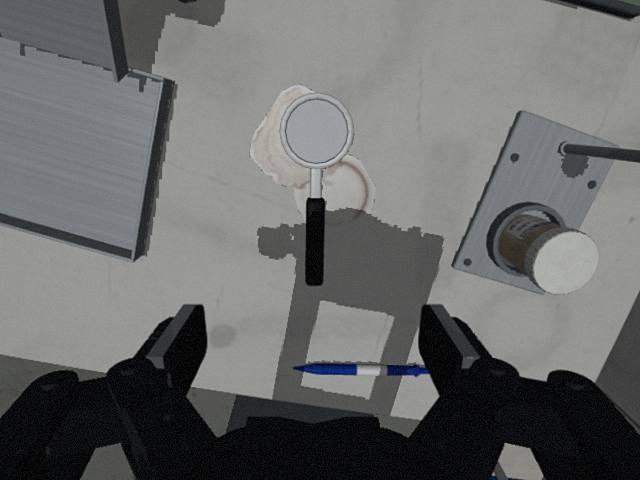

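The wrist view shows the lens centred at about (317,131). The handle runs from (316.5,199) to (314.5,285), parallel to the fingers.

```bash
python3 - <<'E'
from h import *
im=load('w6');v=cv2.cvtColor(im['color'],cv2.COLOR_RGB2GRAY)
m=np.zeros_like(v);m[190:292,295:340]=(v[190:292,295:340]<45)*255
c=max(cv2.findContours(m,cv2.RETR_EXTERNAL,cv2.CHAIN_APPROX_NONE)[0],key=cv2.contourArea);rr=cv2.minAreaRect(c);print(rr)
a,b=onz(im,316.3,199,.022),onz(im,314.5,285,.022);L=onz(im,317,131,.012)
print(a,b,np.linalg.norm(a-b),L)
C=onz(im,*rr[0],.022);u=(L-b)[:2];u/=np.linalg.norm(u);print('yaw',np.degrees(np.arctan2(u[1],u[0])),'grip from handle',C[:2]+.023*u,'from lens',L[:2]-.07*u,'front',a[:2]-.016*u)
G=(C[:2]+.023*u+a[:2]-.016*u+L[:2]-.07*u)/3
print(G);go(G[0],G[1],.024,np.degrees(np.arctan2(u[1],u[0]))-90)
E
```

```text
((314.47998046875, 241.47918701171875), (18.40433120727539, 87.24713897705078), 1.1691393852233887)
[0.4964976  0.05451785 0.022     ] [0.4206273  0.04234699 0.022     ] 0.07684030481763746 [0.54926812 0.06341601 0.012     ]
yaw 9.301419976214031 grip from handle [0.48298326 0.0532275 ] from lens [0.4801885  0.05210203] front [0.48070797 0.0519318 ]
[0.48129324 0.05242044]
clock 8.7 eef [0.4797 0.0545 0.1958] yaw -79.89 tilt [-2.6e-03 -4.0e-04 -1.0e+00] w 0.0851 f [0.1 1.2 0.7] j6 1.34
d [ 0.0023 -0.0017  0.1718] twist 0.0141
```

Call:
apply_moves([
  {"dx": 0.002, "dy": -0.002, "dz": 0.04, "twist": 0.014},
  {"dx": 0.002, "dy": -0.002, "dz": 0.08, "twist": 0.014},
  {"dx": 0.002, "dy": -0.002, "dz": 0.12, "twist": 0.014},
  {"dx": 0.002, "dy": -0.002, "dz": 0.13, "twist": 0.014},
  {"dx": 0.002, "dy": -0.002, "dz": 0.13, "twist": 0.014},
])

```text
clock: 9.2
eef_pos: [0.4814, 0.0521, 0.0657]
ee_rot: [0.001, 0.761, -0.649, -0.002]
ft_force: [0.2, -0.1, 0.5]
gripper_width: 0.0854
```

```bash
python3 - <<'E'
from h import *
go(.4815,.0525,.028,-80.7)
E
```

```text
clock 9.2 eef [0.4814 0.0521 0.0657] yaw -80.88 tilt [-4.4e-03  1.0e-04 -1.0e+00] w 0.0854 f [ 0.2 -0.1  0.5] j6 1.36
d [-0.0003 -0.0003  0.0377] twist -0.0032
```

Call:
apply_moves([
  {"dx": 0, "dy": 0, "dz": 0.02, "twist": 0},
  {"dx": 0, "dy": 0, "dz": 0.035, "twist": 0},
  {"dx": 0, "dy": 0, "dz": 0.038, "twist": 0},
  {"dx": 0, "dy": 0, "dz": 0.038, "twist": 0},
  {"dx": 0, "dy": 0, "dz": 0.038, "twist": 0},
])

```text
clock: 9.7
eef_pos: [0.4843, 0.0528, 0.0311]
ee_rot: [-0.001, 0.761, -0.648, 0.001]
ft_force: [0.0, -0.1, 0.8]
gripper_width: 0.0852
```

Call:
apply_moves([
  {"dx": 0, "dy": 0, "dz": 0, "twist": 0},
  {"dx": 0, "dy": 0, "dz": 0, "twist": 0},
  {"dx": 0, "dy": 0, "dz": 0, "twist": 0},
  {"dx": 0, "dy": 0, "dz": 0, "twist": 0},
  {"dx": 0, "dy": 0, "dz": 0, "twist": 0},
], jaw=1, squeeze=25)

```text
clock: 10.2
eef_pos: [0.4829, 0.0531, 0.0295]
ee_rot: [-0.0, 0.761, -0.648, 0.0]
ft_force: [0.4, -0.5, -0.9]
gripper_width: 0.0152
```

Call:
apply_moves([
  {"dx": 0, "dy": 0, "dz": 0, "twist": 0},
  {"dx": 0, "dy": 0, "dz": 0, "twist": 0},
  {"dx": 0, "dy": 0, "dz": 0, "twist": 0},
  {"dx": 0, "dy": 0, "dz": 0, "twist": 0},
])

```text
clock: 10.6
eef_pos: [0.483, 0.0531, 0.0294]
ee_rot: [-0.0, 0.761, -0.648, 0.0]
ft_force: [-1.3, 1.2, 3.4]
gripper_width: 0.0156
```

```bash
python3 - <<'E'
from h import *
go(.4815,.0525,.028,-80.7)
s=cap('scene','s7.png');cv2.imwrite('pics/s7z.png',cv2.resize(cv2.imread('pics/s7.png')[200:330,300:430],None,fx=4.4,fy=4.4))
E
```

```text
clock 10.6 eef [0.483  0.0531 0.0294] yaw -80.84 tilt [ 3.e-04  0.e+00 -1.e+00] w 0.0156 f [-1.3  1.2  3.4] j6 1.36
d [0.0003 0.0015 0.0014] twist -0.0025
```

View pics/s7z.png

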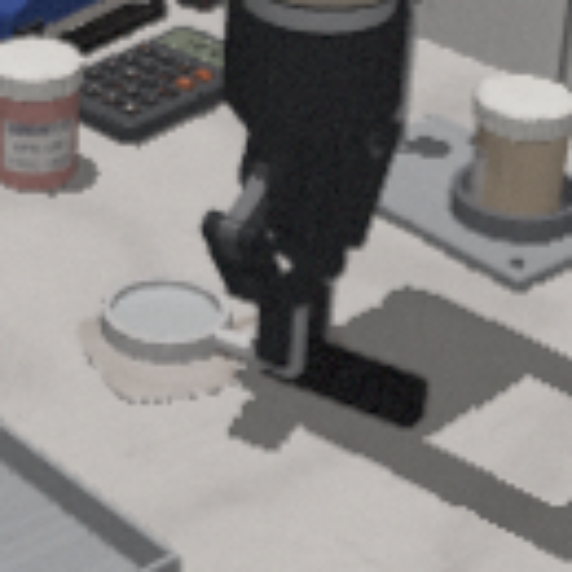

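The tip sits near the bottom of the handle and the grip width is 15.6 mm. Raising the squeeze and lifting.

Call:
apply_moves([
  {"dx": 0, "dy": 0, "dz": 0, "twist": 0},
  {"dx": 0, "dy": 0, "dz": 0, "twist": 0},
  {"dx": 0, "dy": 0, "dz": -0.01, "twist": 0},
  {"dx": 0, "dy": 0, "dz": -0.02, "twist": 0},
  {"dx": 0, "dy": 0, "dz": -0.03, "twist": 0},
], squeeze=70)

```text
clock: 11.15
eef_pos: [0.4825, 0.0531, 0.06]
ee_rot: [0.0, 0.761, -0.648, -0.0]
ft_force: [-0.8, -0.2, -1.3]
gripper_width: 0.0139
```

Call:
apply_moves([
  {"dx": 0, "dy": 0, "dz": -0.02, "twist": 0},
  {"dx": 0, "dy": 0, "dz": -0.045, "twist": 0},
  {"dx": 0, "dy": 0, "dz": -0.07, "twist": 0},
  {"dx": 0, "dy": 0, "dz": -0.09, "twist": 0},
  {"dx": 0, "dy": 0, "dz": -0.09, "twist": 0},
])

```text
clock: 11.65
eef_pos: [0.4852, 0.053, 0.1532]
ee_rot: [-0.002, 0.761, -0.648, 0.003]
ft_force: [0.9, 0.2, -1.8]
gripper_width: 0.0136
```

```bash
python3 - <<'E'
from h import *
o=get_obs()
go(.483,.053,.1484)
for n in('wrist','scene','top'): cap(n,n+'8.png')
s=cv2.imread('pics/scene8.png')[150:310,300:460];w=cv2.imread('pics/wrist8.png')[60:360,200:450]
cv2.imwrite('pics/c8.png',np.hstack([cv2.resize(s,(420,420)),cv2.resize(w,(350,420))]))
E
```

```text
clock 11.65 eef [0.4852 0.053  0.1532] yaw -80.84 tilt [ 7.e-03 -3.e-04 -1.e+00] w 0.0136 f [ 0.9  0.2 -1.8] j6 1.36
d [-0.0004  0.0022  0.0048] twist 0
```

View pics/c8.png

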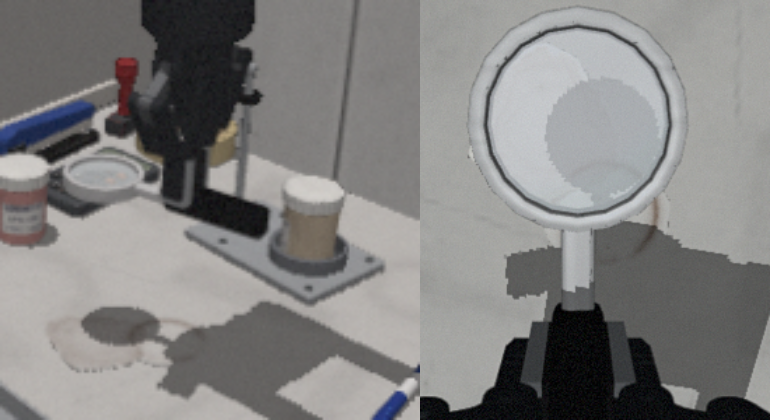

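The loupe is off the table and looks level. The lens centre in the wrist view is at about (313,144), with a ring width of 155 px. That gives 0.142 m depth against 0.140 expected.

```bash
python3 - <<'E'
from h import *
im=load('wrist8');L=onz(im,312.9,144.3,.1345);print(L)
o=get_obs();off=L[:2]-np.array([.4852,.053]);print('off',off,np.linalg.norm(off))
go(.4935-off[0],-.1308-off[1],.149,-80.84)
E
```

```text
[0.55313654 0.06307473 0.1345    ]
off [0.06793654 0.01007473] 0.06867949941024691
clock 11.8 eef [0.4822 0.0531 0.1486] yaw -80.84 tilt [-9.e-04  1.e-04 -1.e+00] w 0.0139 f [ 0.1 -0.4 -1.6] j6 1.36
d [ 0.1825  0.0868 -0.0004] twist -0.0
```

Call:
apply_moves([
  {"dx": 0.012, "dy": 0.006, "dz": -0.005, "twist": 0},
  {"dx": 0.032, "dy": 0.015, "dz": -0.01, "twist": 0},
  {"dx": 0.055, "dy": 0.026, "dz": -0.01, "twist": 0},
  {"dx": 0.078, "dy": 0.037, "dz": -0.01, "twist": 0},
  {"dx": 0.1, "dy": 0.048, "dz": -0.01, "twist": 0},
])

```text
clock: 12.3
eef_pos: [0.4499, -0.0546, 0.1583]
ee_rot: [0.001, 0.761, -0.648, -0.001]
ft_force: [0.2, 0.4, -1.1]
gripper_width: 0.014
```

Call:
apply_moves([
  {"dx": 0.022, "dy": 0.01, "dz": 0, "twist": 0},
  {"dx": 0.042, "dy": 0.02, "dz": 0, "twist": 0},
  {"dx": 0.06, "dy": 0.029, "dz": 0, "twist": 0},
  {"dx": 0.074, "dy": 0.035, "dz": 0, "twist": 0},
  {"dx": 0.082, "dy": 0.039, "dz": 0, "twist": 0},
])

```text
clock: 12.8
eef_pos: [0.4246, -0.1417, 0.1584]
ee_rot: [0.0, 0.761, -0.649, -0.001]
ft_force: [-0.6, 0.3, -0.6]
gripper_width: 0.0141
```

Call:
apply_moves([
  {"dx": 0, "dy": 0, "dz": 0.005, "twist": 0},
  {"dx": 0, "dy": 0, "dz": 0.01, "twist": 0},
  {"dx": 0, "dy": 0, "dz": 0.01, "twist": 0},
  {"dx": 0, "dy": 0, "dz": 0.01, "twist": 0},
  {"dx": 0, "dy": 0, "dz": 0.01, "twist": 0},
])

```text
clock: 13.3
eef_pos: [0.4261, -0.14, 0.1493]
ee_rot: [-0.0, 0.762, -0.648, -0.0]
ft_force: [0.6, 0.2, -0.3]
gripper_width: 0.0143
```

```bash
python3 - <<'E'
from h import *
go(.4255,-.141,.149)
for n in('wrist','scene','top'): cap(n,n+'9.png')
go(.4255,-.141,.149)
s=cv2.imread('pics/scene9.png')[150:290,350:490];w=cv2.imread('pics/wrist9.png')[40:320,190:470];t=cv2.imread('pics/top9.png')[220:340,390:510]
cv2.imwrite('pics/s9z.png',cv2.resize(s,None,fx=4,fy=4,interpolation=cv2.INTER_CUBIC))
cv2.imwrite('pics/c9.png',np.hstack([cv2.resize(w,(400,400)),cv2.resize(t,(400,400))]))
E
```

```text
clock 13.3 eef [ 0.4261 -0.14    0.1493] yaw -80.79 tilt [-0.e+00  1.e-04 -1.e+00] w 0.0143 f [ 0.6  0.2 -0.3] j6 0.92
d [0.0009 0.0007 0.0003] twist 0
clock 13.45 eef [ 0.4261 -0.1403  0.1495] yaw -80.81 tilt [ 3.e-04 -1.e-04 -1.e+00] w 0.0145 f [-0.9 -0.3 -0.8] j6 0.92
d [0.0006 0.0007 0.0005] twist 0
```

View pics/s9z.png

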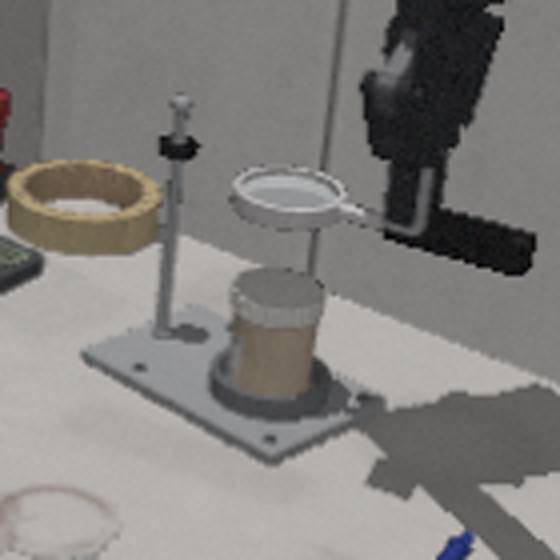

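View pics/c9.png

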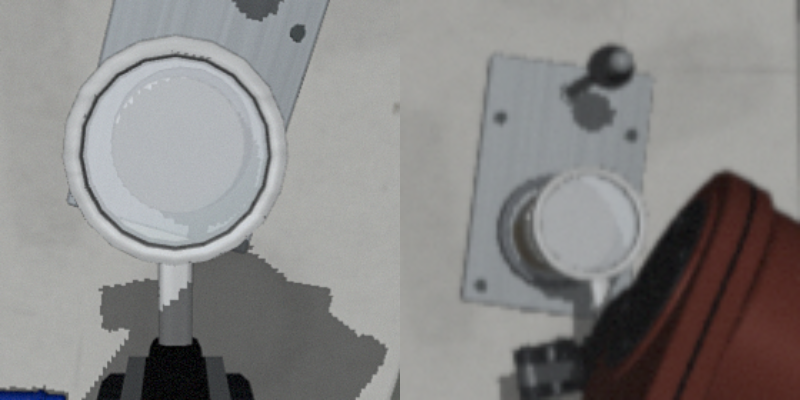

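```bash
python3 - <<'E'
from h import *
s,t,w=load('scene9'),load('top9'),load('wrist9')
uv={'s':(s,422.4,197.2),'t':(t,445.7,286.2),'w':(w,312.2,144)}
def tri(ks):
    A=np.zeros((3,3));b=np.zeros(3)
    for k in ks:
        o,d=ray(*uv[k]);d/=np.linalg.norm(d);M=np.eye(3)-np.outer(d,d);A+=M;b+=M@o
    return np.linalg.solve(A,b)
for ks in('st','sw','tw','stw'): print(ks,tri(ks).round(4))
print('wrist at z .131',onz(w,312.2,144,.131),'top at .131',onz(t,445.7,286.2,.131))
# collar in scene vs predicted: 
print('collar pred',proj(s,[.5752,-.1415,.125]),'meas',(350+179/4-.4,150+147/4-.4))
# lens top & bottom edges tilt: near / far ends along ring
for z in(.123,.131,.139): print(z,proj(s,[.494,-.1305,z]))
E
```

```text
st [ 0.4933 -0.1277  0.1316]
sw [ 0.4935 -0.1299  0.1309]
tw [ 0.4944 -0.1292  0.122 ]
stw [ 0.4938 -0.1287  0.131 ]
wrist at z .131 [ 0.49395219 -0.12954033  0.131     ] top at .131 [ 0.49470223 -0.12697681  0.131     ]
collar pred (np.float64(393.94479250487007), np.float64(186.87337764184477)) meas (394.35, 186.35)
0.123 (np.float64(421.66873130748667), np.float64(200.47417984063074))
0.131 (np.float64(422.08012192449013), np.float64(196.9814871768555))
0.139 (np.float64(422.49277372573437), np.float64(193.46654229435023))
```

The lens ring's top face triangulates to (0.494,-0.129,0.131). That puts the lens centre at z≈0.125 and about 2 mm off the pot axis. I'll let it settle, check that it is still, and hand in.

Call:
apply_moves([
  {"dx": 0, "dy": 0, "dz": 0, "twist": 0},
  {"dx": 0, "dy": 0, "dz": 0, "twist": 0},
  {"dx": 0, "dy": 0, "dz": 0, "twist": 0},
  {"dx": 0, "dy": 0, "dz": 0, "twist": 0},
  {"dx": 0, "dy": 0, "dz": 0, "twist": 0},
])

```text
clock: 13.95
eef_pos: [0.4259, -0.1405, 0.1493]
ee_rot: [0.0, 0.761, -0.648, -0.0]
ft_force: [0.4, 0.7, -0.2]
gripper_width: 0.0136
```

```bash
python3 - <<'E'
from h import *
go(.4261,-.1403,.1495)
print(abs(get_obs()['joint_velocities']).max())
t=cap('top','top10.png')
d=cv2.absdiff(t['color'],load('top0')['color'])[150:215,290:390]; print('kept pots diff',d.mean(),np.percentile(d,99))
o=get_obs();print(o['eef_pos'].round(4),abs(o['joint_velocities']).max())
print(job_done())
E
```

```text
clock 13.95 eef [ 0.4259 -0.1405  0.1493] yaw -80.85 tilt [-0. -0. -1.] w 0.0136 f [ 0.4  0.7 -0.2] j6 0.92
d [-0.0002 -0.0003 -0.0002] twist 0
0.001973818251602472
kept pots diff 10.118 15.0
[ 0.4259 -0.1405  0.1493] 0.0010254370394948446
the job is handed in; nothing more can be done
None
```

The pot from the catch tray is standing in the nest, released. The loupe is held over it at the collar's height, and I handed the job in at about 14 s of the 53 s. The program gives no verdict, so these are my own last checks:

- **Pot:** I gripped it by the lid. It touched down at tool height 0.0679 m, where 0.068 m was expected for a pot fully down. In the pictures it stands upright inside the ring.
- **Lens:** It sits about 2 mm from the pot's axis by the scene and wrist cameras, and up to 4 mm by the top camera. Its height works out at about 125–126 mm, against the collar's 125 mm.
- **Height disagreement:** Triangulating from the top and wrist cameras alone gave a height 9 mm lower, which would be just outside the 8 mm tolerance. Those two cameras are badly placed to judge height, so I discounted that result.
- **Tilt:** I saw none in the images, but I did not measure it precisely.
- **Steadiness and contact:** Joint speeds were at most 0.002 rad/s. The wrist force was under 1 N, and I saw no contact with the stand.
- **Kept pots:** I saw no movement. The before-and-after difference in their part of the top view was even (mean 10, 99th percentile 15 grey levels). That looks like an overall brightness change rather than something shifting.
- **Refused calls:** My first three move calls were refused because some fields were missing, and nothing moved.

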